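# Close the canister set after the baking lesson

## Task

The baking lesson is over: close the four white canisters by putting on each the wooden lid that fits it, seated flat with its flange down on the rim all round. Set each lid down without dropping it, and leave the canisters, the stack of clear dessert cups and the jam jar standing where they are.

Things in the scene. Friction and masses are not known exactly. Their poses are not given: they have to be found in the camera images.
- lid_s_mid (a point): smallest of 4 round wooden lids, upright on the table, 42 mm high: a plug 8 mm deep tapering from 32 to 26 mm across at the bottom, a flange 62 mm across, 8 mm thick, and on it a knob 26 mm across, 26 mm high (lowest 5 mm a neck 18 mm across). Point: on its axis, half-way up, 5 mm above the flange's top; z is its axis. Seated, the flange lies on the rim and this point 13 mm above the rim
- lid_m_mid (a point): second smallest of 4 round wooden lids, upright on the table, 42 mm high: a plug 8 mm deep tapering from 51 to 45 mm across at the bottom, a flange 81 mm across, 8 mm thick, and on it a knob 26 mm across, 26 mm high (lowest 5 mm a neck 18 mm across). Point: on its axis, half-way up, 5 mm above the flange's top; z is its axis. Seated, the flange lies on the rim and this point 13 mm above the rim
- lid_l_mid (a point): second largest of 4 round wooden lids, upright on the table, 42 mm high: a plug 8 mm deep tapering from 70 to 64 mm across at the bottom, a flange 100 mm across, 8 mm thick, and on it a knob 26 mm across, 26 mm high (lowest 5 mm a neck 18 mm across). Point: on its axis, half-way up, 5 mm above the flange's top; z is its axis. Seated, the flange lies on the rim and this point 13 mm above the rim
- lid_xl_mid (a point): largest of 4 round wooden lids, upright on the table, 42 mm high: a plug 8 mm deep tapering from 89 to 83 mm across at the bottom, a flange 119 mm across, 8 mm thick, and on it a knob 26 mm across, 26 mm high (lowest 5 mm a neck 18 mm across). Point: on its axis, half-way up, 5 mm above the flange's top; z is its axis. Seated, the flange lies on the rim and this point 13 mm above the rim
- can_s_mouth (a point): the smallest of four open, round, white ceramic canisters, standing upright and loose on the table: 55 mm across outside, mouth 46 mm across, 60 mm high. This point is the centre of its mouth, level with the top of its rim; z points up
- can_m_mouth (a point): the second smallest of four open, round, white ceramic canisters, standing upright and loose on the table: 74 mm across outside, mouth 65 mm across, 70 mm high. This point is the centre of its mouth, level with the top of its rim; z points up
- can_l_mouth (a point): the second largest of four open, round, white ceramic canisters, standing upright and loose on the table: 93 mm across outside, mouth 84 mm across, 80 mm high. This point is the centre of its mouth, level with the top of its rim; z points up
- can_xl_mouth (a point): the largest of four open, round, white ceramic canisters, standing upright and loose on the table: 112 mm across outside, mouth 103 mm across, 90 mm high. This point is the centre of its mouth, level with the top of its rim; z points up
- dessert_cups_mid (a point): a stack of three nested clear plastic dessert cups, light and loose, 78 mm across and 89 mm high, to be left alone; this point lies on its axis, half-way up
- jam_jar_mid (a point): a closed jam jar of amber glass with a paper label and a plain white screw cap, loose, 65 mm across and 80 mm high, to be left alone; this point lies on its axis, half-way up

How it is judged:
By the outcome, as a careful person would: the job done as asked, in the order asked, and still so for the second after the job is handed in, with the robot touching nothing.
It also fails if it takes over 109 s, if anything falls off the work surface, if the arm or the gripper's body presses on something with over 40 N, if the wrist force passes 120 N, or if a joint passes its speed limit or range.

## Robot

A 7-joint arm with a two-finger parallel gripper is mounted at the origin on the work surface. World frame = base frame: x ahead of the robot, y to its left, z up, the work surface at z = 0. Lengths are in m, angles in rad, forces in N, time in s.
With the tool pointing down it reaches from about 0.4 to 0.85 m from the base axis. Payload 10.4 kg.
Tool frame: the origin (TCP) lies midway between the tips of the shut fingers; the grasp point (between the pads) lies 19 mm behind it (robot.grip_point_offset is the distance from the TCP to the grasp point, in m); z points along the fingers, y is the line along which they close (so a half turn about z gives the same grasp; the last joint's range is limited). The gripper opens to 87 mm and grips with 3 to 60 N. Pads are 19 mm wide; open, the fingers measure 117 mm over their backs; the gripper's body (75 mm by 190 mm) begins 51 mm behind the grasp point.
Start: joints at [-1.358, 0.332, -0.065, 1.46, 0.022, 1.35, -0.088], TCP at [0.146, 0.608, 0.223] pointing down, gripper open.
Joint ranges: [-2.6, 2.6], [-0.5, 2.12], [-1.47, 1.34], [0.16, 2.42], [-1.27, 4.41], [0.06, 2.06], [-2.6, 2.6]. Speed limits (rad/s): [2.22, 2.22, 2.79, 2.79, 3.14, 3.14, 3.14].

## Interface

Orientations are given as a unit quaternion [x, y, z, w].
In Python, from station import robot gives the robot as it stands. The module is installed in compiled form; this text tells all that it offers.
- The arm moves only by the tool carry_out, never from a script. Its argument "moves" is a list of rows, each a list of 2 entries, a list of its own where there are three numbers: the shift along the tool's x, y, z in cm, then the turn, a rotation vector about the tool's x, y, z in degrees. In form: [[[tx, ty, tz], [rx, ry, rz]], ...]. A call has exactly 8 rows; each row shifts and turns the commanded pose from where the row before left it, along the tool's axes as they then stand; what a row does not reach is not made up. A row lasts 1/8 s, in which the tool goes at most 62.5 mm and 10.7 degrees, less where a joint would pass 70% of its speed; a pose out of reach is approached as far as the arm can. A call is refused whole if a number of a shift passes 6.25 or a number of a turn 10.7, either way. A call with a gripper value outside its range is refused whole. "fingers" is the closure, from 0 (fully open) to 1 (shut), set as the call begins (left out, the last holds). The fingers move at their own pace and stop on an object; "force" is the grip in N (left out, the last holds). Time passes only in rows, so rows that do not move let the fingers close, or fill a call up. It gives the time, the measured TCP pose, the force, the opening and the grip force at its end, in the units of the state.
- robot.sense(): the state, without advancing time (a new reading comes with each control period).
- robot.read_camera(name): name is "side" or "top" or "wrist"; returns a dict with "image" (480x640x3 uint8, blue, green, red), "depth" (480x640 float32, m along the optical axis (not along the pixel's ray), 0 where there is no reading), "vertical_fov" (degrees; the focal length in pixels is half the picture's height over the tangent of half this angle, whatever the lens; pixels are square), "cx", "cy" (the principal point, pixels), "dist_coeffs" ([k1, k2, p1, p2, k3] as OpenCV has them; the pictures are not rectified), "pose" (4x4, takes a point from camera to world coordinates). Camera axes: x right, y up, looking along -z (the intrinsics and any distortion apply to the point x, -y, -z); pixel columns grow to the right and rows downward; lengths in m; the calibration is good to about 2 mm. A picture is of the moment at which its call begins.
- robot.job_done(): hands the job in; it is judged then, once.
Trained networks look in a picture, given as the dict that the camera call returned (one of the last four; its "shot" number tells which), for a name from the list of things; names that differ only in an ending like _2 or _b are one class to them, and where a whole thing is asked for, a point or a joint stands for the part that bears it (a point fixed in the world has none). Each returns a list of dicts, best first, with "conf" (0 to 1); they miss things now and then, are a little off and sometimes report something else, mostly with a low value. They report only what shows in the picture. A call takes as long as a camera call.
- robot.boxes_of(label, picture): "at" ([x, y, z] in m, in world coordinates, good to about 4 mm: the middle of the surface that is visible of it).
- robot.place_of(label, picture): "at" ([x, y, z] in m, in world coordinates, good to about 4 mm: a listed point, or the origin of a listed thing).
The state is a dict: "time": time; "joints": joint angles; "dq": joint speeds; "tau": joint torques, N m; "eef_pos": TCP position; "tcp_rot": TCP orientation; "ft_force": force on the tool from outside, world axes, zero at the start; "moment": the same for the moment, N m; "finger_gap": opening from 0.0 (shut) to 1.0 (fully open); "gripper_force": force on a finger pad.
Only numpy, scipy, OpenCV 4.12 (cv2) and the standard library are available. Lean on these libraries where they do the work, as an engineer would, in place of code of your own. Each camera call takes 0.05 s, during which the arm holds its last target. There are 200 camera calls.

## Working session

There is one attempt and no reset: what is moved stays moved. The work goes in short steps, Python scripts to look and compute and a tool call to move; the robot and the scene stay as the last step left them, time stands still between calls to the robot, and variables do not carry over. Pictures are saved under pics/ and viewed, at most 14 in all, crops included, and the job is handed in when it is done.

Besides the shell and the picture viewer there is one more tool, called after "Emit:" as name(argument=value, ...), one argument or row to a line, values as JSON. carry_out: Moves the arm, as the interface text tells. Its arguments: {"type":"object","properties":{"moves":{"type":"array","items":{"type":"array"}},"fingers":{"type":"number"},"force":{"type":"number"}},"required":["moves"]}

```bash
mkdir -p pics
cat > h.py <<'E'
import numpy as np, cv2
from station import robot
N=["lid_s_mid","lid_m_mid","lid_l_mid","lid_xl_mid","can_s_mouth","can_m_mouth","can_l_mouth","can_xl_mouth","dessert_cups_mid","jam_jar_mid"]
def cloud(p):
    f=240/np.tan(np.radians(p["vertical_fov"])/2)
    K=np.array([[f,0,p["cx"]],[0,f,p["cy"]],[0,0,1]])
    v,u=np.mgrid[0:480,0:640]
    n=cv2.undistortPoints(np.stack([u,v],-1).reshape(-1,1,2).astype(np.float64),K,np.array(p["dist_coeffs"],float)).reshape(480,640,2)
    d=p["depth"]; X=np.stack([n[...,0]*d,-n[...,1]*d,-d],-1)
    P=np.array(p["pose"]); W=X@P[:3,:3].T+P[:3,3]; W[d==0]=np.nan
    return W
E
python3 - <<'E'
from h import *
s=robot.sense(); print(s["eef_pos"],s["tcp_rot"],s["time"],s["finger_gap"],robot.grip_point_offset)
for c in ("top","side"):
    p=robot.read_camera(c); cv2.imwrite(f"pics/{c}0.png",p["image"])
    print(c,p["vertical_fov"],np.round(p["pose"],3).tolist())
    for n in N:
        print(n,[(np.round(r["at"],3).tolist(),round(r["conf"],2)) for r in robot.place_of(n,p)[:2]])
print(robot.sense()["time"])
E
```

```text
[0.14592119 0.60731086 0.221722  ] [ 1.17606540e-01  9.93060002e-01 -7.28766821e-04 -4.98782875e-05] 0.0 1.0000420826436522 0.0187
top 46.79376078470681 [[-0.028, 0.995, -0.091, 0.399], [-0.999, -0.026, 0.025, 0.015], [0.023, 0.092, 0.995, 1.469], [0.0, 0.0, 0.0, 1.0]]
lid_s_mid [([0.435, -0.122, 0.02], 0.61)]
lid_m_mid [([0.518, -0.436, 0.02], 0.92), ([0.443, 0.132, 0.09], 0.64)]
lid_l_mid [([0.375, -0.312, 0.023], 0.71)]
lid_xl_mid [([0.601, -0.258, 0.021], 0.64)]
can_s_mouth [([0.61, 0.288, 0.059], 0.93)]
can_m_mouth [([0.383, 0.295, 0.072], 0.94)]
can_l_mouth [([0.644, 0.081, 0.075], 0.76)]
can_xl_mouth [([0.443, 0.131, 0.09], 0.87)]
dessert_cups_mid [([0.65, -0.083, 0.045], 0.8)]
jam_jar_mid [([0.49, 0.424, 0.039], 0.82)]
side 43.23151891525849 [[0.985, 0.097, -0.143, 0.272], [-0.172, 0.601, -0.781, -1.238], [0.01, 0.794, 0.608, 1.051], [0.0, 0.0, 0.0, 1.0]]
lid_s_mid [([0.433, -0.125, 0.017], 0.88)]
lid_m_mid [([0.519, -0.434, 0.022], 0.56)]
lid_l_mid [([0.372, -0.308, 0.021], 0.7)]
lid_xl_mid [([0.593, -0.26, 0.02], 0.95)]
can_s_mouth [([0.609, 0.285, 0.059], 0.69)]
can_m_mouth [([0.379, 0.29, 0.069], 0.65), ([0.614, 0.287, 0.058], 0.37)]
can_l_mouth [([0.485, 0.43, 0.037], 0.63)]
can_xl_mouth [([0.441, 0.131, 0.09], 0.58)]
dessert_cups_mid [([0.648, -0.081, 0.043], 0.8)]
jam_jar_mid [([0.487, 0.428, 0.041], 0.92)]
1.1
```

View pics/top0.png

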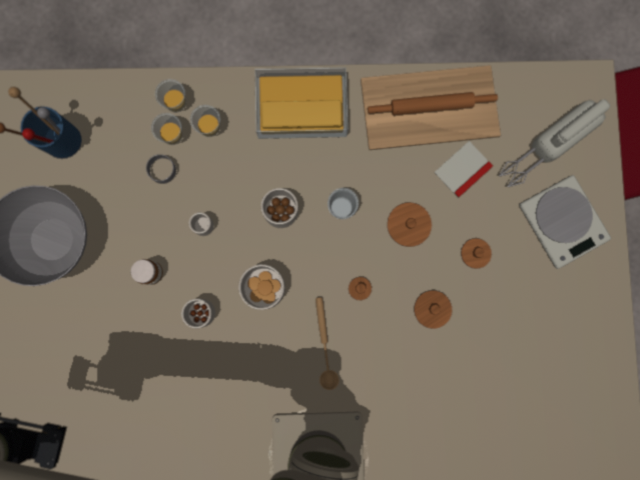

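Run:
```python
from h import *
from scipy.optimize import least_squares
G={"lid_s":(.434,-.124,.081,),}
lids=dict(s=(.434,-.1235,.031),m=(.5185,-.435,.0405),l=(.3735,-.310,.05),xl=(.597,-.259,.0595))
cans=dict(s=(.61,.2865,.0275,.060),m=(.381,.2925,.037,.070),l=(.644,.081,.0465,.080),xl=(.442,.131,.056,.090))
for c in ("top","side"):
    p=robot.read_camera(c); W=cloud(p).reshape(-1,3); W=W[~np.isnan(W[:,0])]
    flat=W[(abs(W[:,0]-.5)<.2)&(abs(W[:,1])<.4)&(W[:,2]<.008)]; print(c,"table z",np.median(flat[:,2]))
    def show(n,x,y,R,lo,hi):
        q=W[(np.hypot(W[:,0]-x,W[:,1]-y)<R+.012)&(W[:,2]>lo)&(W[:,2]<hi)]
        if len(q)<20: print(n,"few",len(q)); return
        (cx,cy),r=cv2.minEnclosingCircle(q[:,:2].astype(np.float32))
        print(n,"mec",np.round([cx,cy,r],4),"med",np.round(np.median(q,0),4),len(q))
    for n,(x,y,R) in lids.items():
        show("lid "+n,x,y,R,.011,.022); show(" knob "+n,x,y,.015,.036,.05)
    for n,(x,y,R,h) in cans.items(): show("can "+n,x,y,R,h-.007,h+.006)
```

```text
top table z 5.583806673681302e-05
lid s mec [ 0.4351 -0.1194  0.0309] med [ 0.4351 -0.1184  0.0163] 316
 knob s mec [ 0.435  -0.1193  0.013 ] med [ 0.435  -0.1186  0.0417] 70
lid m mec [ 0.5195 -0.4334  0.0406] med [ 0.5181 -0.4305  0.016 ] 595
 knob m mec [ 0.5194 -0.4334  0.0127] med [ 0.5197 -0.4332  0.0415] 73
lid l mec [ 0.3751 -0.3135  0.054 ] med [ 0.3765 -0.3093  0.0159] 990
 knob l mec [ 0.3753 -0.3113  0.0126] med [ 0.3759 -0.3107  0.0415] 74
lid xl mec [ 0.6015 -0.2562  0.0596] med [ 0.6001 -0.2554  0.0163] 1364
 knob xl mec [ 0.6009 -0.2572  0.0132] med [ 0.6006 -0.2555  0.0423] 71
can s mec [0.612  0.2891 0.0282] med [0.6121 0.2883 0.0592] 124
can m mec [0.3823 0.2972 0.0373] med [0.3843 0.2977 0.0687] 178
can l mec [0.6473 0.0843 0.0471] med [0.6511 0.086  0.0797] 217
can xl mec [0.444  0.1325 0.056 ] med [0.4442 0.1375 0.0899] 257
side table z -0.0015504001499276887
lid s mec [ 0.4316 -0.1262  0.0339] med [ 0.4276 -0.1323  0.0142] 224
 knob s mec [ 0.4306 -0.1261  0.0143] med [ 0.4304 -0.1251  0.0397] 57
lid m mec [ 0.5169 -0.4346  0.0414] med [ 0.5133 -0.4428  0.0151] 729
 knob m mec [ 0.5167 -0.4347  0.0148] med [ 0.5167 -0.4371  0.0401] 100
lid l mec [ 0.3704 -0.3123  0.0534] med [ 0.3702 -0.3192  0.0151] 1033
 knob l mec [ 0.3725 -0.3129  0.0151] med [ 0.3715 -0.3143  0.0405] 86
lid xl mec [ 0.597  -0.2602  0.0617] med [ 0.5955 -0.2677  0.0155] 1285
 knob xl mec [ 0.5986 -0.2595  0.0151] med [ 0.5971 -0.2617  0.0404] 81
can s mec [0.6062 0.2866 0.0326] med [0.6087 0.2831 0.0568] 83
can m mec [0.3764 0.2919 0.0417] med [0.3761 0.2874 0.0659] 108
can l mec [0.6458 0.0797 0.051 ] med [0.6464 0.0757 0.077 ] 176
can xl mec [0.4399 0.1273 0.0603] med [0.4427 0.1219 0.0868] 200
```

The top picture shows the open canisters at about (201,223), (197,313), (280,208) and (263,287). The lids are at (360,289), (476,253), (433,309) and (409,224). The cups are at (343,203) and the jar at (145,271). The circle sizes fit, so I'll move and turn the tool toward world axes.

Emit:
carry_out(
  moves=[
    [[-5.0, -3.3, 0], [0, 0, 9.56]],
    [[-5.5, -2.4, 0], [0, 0, 9.56]],
    [[-5.8, -1.5, 0], [0, 0, 9.56]],
    [[-6.0, -0.5, 0], [0, 0, 9.56]],
    [[-6.0, 0.5, 0], [0, 0, 9.56]],
    [[-5.8, 1.5, 0], [0, 0, 9.56]],
    [[-5.5, 2.4, 0], [0, 0, 9.56]],
    [[-5.0, 3.3, 0], [0, 0, 9.56]],
  ],
  fingers=0,
  force=25,
)

```text
time: 2.2
eef_pos: [0.4747, 0.2553, 0.2229]
tcp_rot: [0.709, 0.705, 0.001, -0.0]
ft_force: [0.2, 0.9, 0.1]
finger_gap: 0.999
gripper_force: 0.0
```

```bash
cat >> h.py <<'E'
LID=dict(s=(.435,-.1205,.031),m=(.519,-.434,.0405),l=(.375,-.3115,.05),xl=(.600,-.2575,.0595))
CAN=dict(s=(.611,.288,.0275,.060),m=(.3815,.295,.037,.070),l=(.647,.083,.0465,.080),xl=(.443,.131,.056,.090))
def show(W,n,x,y,R,lo,hi):
    q=W[(np.hypot(W[:,0]-x,W[:,1]-y)<R+.012)&(W[:,2]>lo)&(W[:,2]<hi)]
    if len(q)<30: return
    (cx,cy),r=cv2.minEnclosingCircle(q[:,:2].astype(np.float32))
    print(n,"mec",np.round([cx,cy,r],4),"medz",np.round(np.median(q[:,2]),4),len(q))
def wrist(fn=None):
    p=robot.read_camera("wrist"); W=cloud(p).reshape(-1,3); W=W[~np.isnan(W[:,0])]
    if fn: cv2.imwrite(f"pics/{fn}.png",p["image"])
    for n,(x,y,R) in LID.items():
        show(W,"lid "+n,x,y,R,.011,.022); show(W," knob "+n,x,y,.015,.036,.05)
    for n,(x,y,R,h) in CAN.items(): show(W,"can "+n,x,y,R,h-.006,h+.006)
    return p,W
E
python3 - <<'E'
from h import *
p,W=wrist("w1")
print(np.round(p["pose"],3).tolist(), W.min(0),W.max(0))
for n,(x,y,R,h) in CAN.items():
    q=W[np.hypot(W[:,0]-x,W[:,1]-y)<R-.010]
    if len(q): print(n,"inside z max", q[:,2].max(), len(q))
E
```

```text
can s mec [0.6098 0.2871 0.0279] medz 0.059 1301
can m mec [0.3804 0.2953 0.0374] medz 0.0692 1812
can l mec [0.6009 0.0778 0.0104] medz 0.0788 99
can xl mec [0.4413 0.1312 0.0566] medz 0.0889 2017
[[1.0, 0.006, 0.002, 0.475], [-0.006, 0.955, 0.298, 0.337], [-0.0, -0.298, 0.955, 0.385], [0.0, 0.0, 0.0, 1.0]] [ 0.12067924 -0.02998429 -0.00386869] [0.82547327 0.44463969 0.33649503]
s inside z max 0.007757661130739113 591
m inside z max 0.31613372394055195 3458
xl inside z max 0.027770247871716724 1967
```

View pics/w1.png

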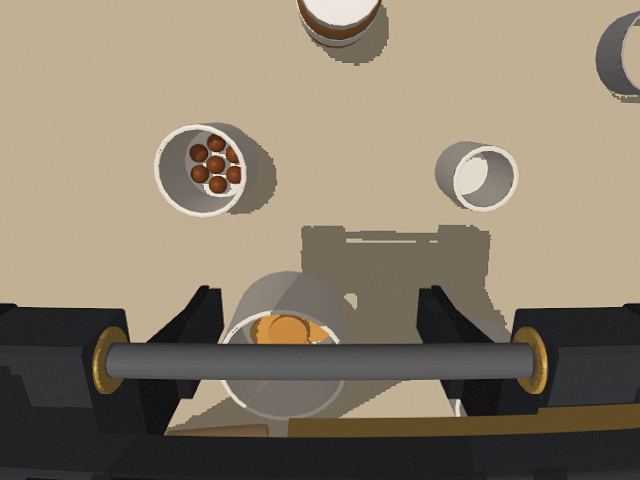

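Emit:
carry_out(
  moves=[
    [[-5.4, -0.6, 0], [0, 0, 0]],
    [[-5.4, -0.6, 0], [0, 0, 0]],
    [[-5.4, -0.6, 0], [0, 0, 0]],
    [[-5.4, -0.6, 0], [0, 0, 0]],
    [[-5.4, -0.6, 0], [0, 0, 0]],
    [[-5.4, -0.6, 0], [0, 0, 0]],
    [[-5.2, -0.4, 0], [0, 0, 0]],
    [[0, 0, 0], [0, 0, 0]],
  ],
)

```text
time: 3.25
eef_pos: [0.433, -0.1229, 0.2229]
tcp_rot: [0.709, 0.705, 0.0, 0.0]
ft_force: [-0.1, 0.7, -0.1]
finger_gap: 0.998
gripper_force: 0.0
```

The wrist view shows can m at (200,170), can s at (478,178), can xl half-hidden at (285,360) and the jar at the top; the contents sit low. These positions agree with the other cameras.

Run:
```python
from h import *
p,W=wrist("w2")
s=robot.sense(); print(s["eef_pos"],s["joints"])
```

```text
lid s mec [ 0.4323 -0.122   0.0311] medz 0.0156 2616
 knob s mec [ 0.432  -0.1218  0.0129] medz 0.0414 657
lid l mec [ 0.3729 -0.3117  0.0507] medz 0.0156 2190
 knob l mec [ 0.3727 -0.3113  0.0135] medz 0.0413 467
lid xl mec [ 0.6024 -0.2356  0.0481] medz 0.0154 3002
 knob xl mec [ 0.6027 -0.2509  0.0087] medz 0.0405 89
can l mec [0.6433 0.0408 0.0191] medz 0.0788 346
[ 0.4334591  -0.12038366  0.22275113] [-0.58942953 -0.12630034  0.71608747  1.92864323  0.0849529   1.30877515
  0.09760076]
```

Emit:
carry_out(
  moves=[
    [[-0.15, -0.1, 5], [0, 0, 0]],
    [[0, 0, 5], [0, 0, 0]],
    [[0, 0, 4.5], [0, 0, 0]],
    [[0, 0, 3], [0, 0, 0]],
    [[0, 0, 1.5], [0, 0, 0]],
    [[0, 0, 1.1], [0, 0, 0]],
    [[0, 0, 0], [0, 0, 0]],
    [[0, 0, 0], [0, 0, 0]],
  ],
)

```text
time: 4.3
eef_pos: [0.4334, -0.1207, 0.0223]
tcp_rot: [0.707, 0.707, 0.001, 0.0]
ft_force: [0.9, 0.2, -0.2]
finger_gap: 1.001
gripper_force: 0.0
```

Emit:
carry_out(
  moves=[
    [[0, 0, 0], [0, 0, 0]],
    [[0, 0, 0], [0, 0, 0]],
    [[0, 0, 0], [0, 0, 0]],
    [[0, 0, 0], [0, 0, 0]],
    [[0, 0, 0], [0, 0, 0]],
    [[0, 0, 0], [0, 0, 0]],
    [[0, 0, 0], [0, 0, 0]],
    [[0, 0, 0], [0, 0, 0]],
  ],
  fingers=1,
  force=25,
)

```text
time: 5.3
eef_pos: [0.4326, -0.1207, 0.0215]
tcp_rot: [0.707, 0.707, 0.0, -0.0]
ft_force: [0.4, 0.0, -0.1]
finger_gap: 0.292
gripper_force: 25.0
```

Emit:
carry_out(
  moves=[
    [[0, 0, -2], [0, 0, 0]],
    [[0, 0, -5], [0, 0, 0]],
    [[0, 0, -6], [0, 0, 0]],
    [[3, 1.3, -5], [0, 0, 0]],
    [[5.8, 2.5, 0], [0, 0, 0]],
    [[5.8, 2.5, 0], [0, 0, 0]],
    [[5.8, 2.5, 0], [0, 0, 0]],
    [[5.8, 2.5, 0], [0, 0, 0]],
  ],
)

```text
time: 6.3
eef_pos: [0.5451, 0.1409, 0.2014]
tcp_rot: [0.707, 0.707, 0.0, -0.0]
ft_force: [-0.2, -0.4, 1.7]
finger_gap: 0.29
gripper_force: 25.0
```

Emit:
carry_out(
  moves=[
    [[5.8, 2.5, 0], [0, 0, 0]],
    [[5.0, 2.2, 0], [0, 0, 0]],
    [[2.9, 1.2, 0], [0, 0, 0]],
    [[1.0, 0.5, 0], [0, 0, 0]],
    [[0, 0, 4], [0, 0, 0]],
    [[0, 0, 4], [0, 0, 0]],
    [[0, 0, 2.5], [0, 0, 0]],
    [[0, 0, 0], [0, 0, 0]],
  ],
)

```text
time: 7.3
eef_pos: [0.6072, 0.2834, 0.0949]
tcp_rot: [0.708, 0.707, -0.002, -0.0]
ft_force: [-0.5, 0.0, 0.2]
finger_gap: 0.288
gripper_force: 25.0
```

Run:
```python
from h import *
p,W=wrist("w3")
s=robot.sense(); print(s["eef_pos"],s["tcp_rot"],s["ft_force"])
```

```text
can s mec [0.6106 0.2931 0.0265] medz 0.0592 1104
[0.60818589 0.28416661 0.09672817] [ 7.07452686e-01  7.06760548e-01 -4.73082870e-04  2.42833546e-05] [ 0.23957072  0.46028839 -0.14426899]
```

View pics/w3.png

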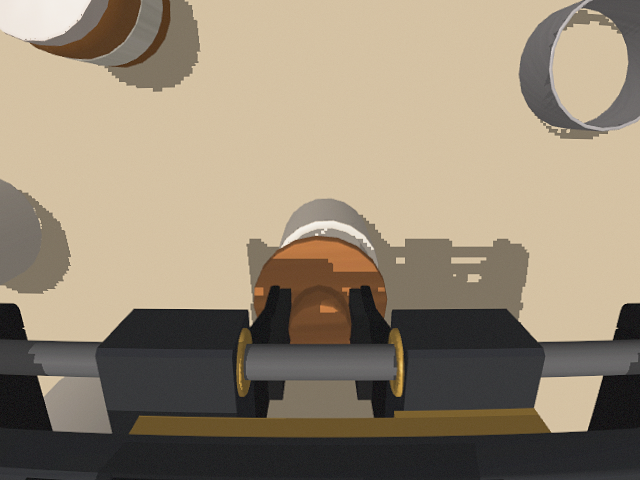

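The lid is held level over can s: flange centred at about (320,285), can rim at about (330,235). It is roughly 3–4 mm short in y.

Emit:
carry_out(
  moves=[
    [[0.3, 0.2, 0], [0, 0, 0]],
    [[0, 0, 0.5], [0, 0, 0]],
    [[0, 0, 0.5], [0, 0, 0]],
    [[0, 0, 0.4], [0, 0, 0]],
    [[0, 0, 0.3], [0, 0, 0]],
    [[0, 0, 0.2], [0, 0, 0]],
    [[0, 0, 0], [0, 0, 0]],
    [[0, 0, 0], [0, 0, 0]],
  ],
)

```text
time: 8.35
eef_pos: [0.6103, 0.2884, 0.0777]
tcp_rot: [0.707, 0.707, 0.0, -0.0]
ft_force: [-0.2, -0.3, 0.5]
finger_gap: 0.293
gripper_force: 25.0
```

Emit:
carry_out(
  moves=[
    [[0, 0, 0.15], [0, 0, 0]],
    [[0, 0, 0.1], [0, 0, 0]],
    [[0, 0, 0.1], [0, 0, 0]],
    [[0, 0, 0.05], [0, 0, 0]],
    [[0, 0, 0.05], [0, 0, 0]],
    [[0, 0, 0], [0, 0, 0]],
    [[0, 0, 0], [0, 0, 0]],
    [[0, 0, 0], [0, 0, 0]],
  ],
)

```text
time: 9.35
eef_pos: [0.6104, 0.2883, 0.0736]
tcp_rot: [0.707, 0.707, 0.0, -0.0]
ft_force: [-3.1, -0.8, 5.6]
finger_gap: 0.292
gripper_force: 25.0
```

Emit:
carry_out(
  moves=[
    [[0, 0, 0], [0, 0, 0]],
    [[0, 0, 0], [0, 0, 0]],
    [[0, 0, 0], [0, 0, 0]],
    [[0, 0, -1], [0, 0, 0]],
    [[0, 0, -3], [0, 0, 0]],
    [[0, 0, -5], [0, 0, 0]],
    [[-2, -0.3, -4], [0, 0, 0]],
    [[-5.5, -0.2, 0], [0, 0, 0]],
  ],
  fingers=0,
)

```text
time: 10.35
eef_pos: [0.6065, 0.216, 0.2072]
tcp_rot: [0.705, 0.709, 0.003, 0.001]
ft_force: [1.0, -1.8, -0.8]
finger_gap: 0.994
gripper_force: 0.0
```

Run:
```python
from h import *
p=robot.read_camera("top"); W=cloud(p).reshape(-1,3); W=W[~np.isnan(W[:,0])]
show(W,"lid s flange",.61,.288,.035,.060,.075); show(W,"knob",.61,.288,.015,.085,.11)
q=W[(np.hypot(W[:,0]-.61,W[:,1]-.288)<.03)&(W[:,2]>.06)&(W[:,2]<.075)]
if len(q)>10:
    A=np.c_[q[:,0]-.61,q[:,1]-.288,np.ones(len(q))]; print(np.linalg.lstsq(A,q[:,2],rcond=None)[0])
s=robot.sense(); print(s["eef_pos"],s["finger_gap"])
```

```text
[0.60701567 0.20363934 0.20613744] 0.9916200147452306
```

Emit:
carry_out(
  moves=[
    [[-6.1, -0.1, 0], [0, 0, 0]],
    [[-6.1, -0.1, 0], [0, 0, 0]],
    [[-6.1, -0.1, 0], [0, 0, 0]],
    [[-6.1, -0.1, 0], [0, 0, 0]],
    [[-6.1, -0.1, 0], [0, 0, 0]],
    [[-6.1, -0.1, 0], [0, 0, 0]],
    [[-6.1, 0, 0], [0, 0, 0]],
    [[-4.2, 0, 0], [0, 0, 0]],
  ],
)

```text
time: 11.4
eef_pos: [0.5986, -0.2591, 0.2037]
tcp_rot: [0.708, 0.706, -0.0, 0.0]
ft_force: [1.1, 0.4, 0.3]
finger_gap: 0.997
gripper_force: 0.0
```

Run:
```python
from h import *
p,W=wrist("w4")
s=robot.sense(); print(s["eef_pos"],s["tcp_rot"])
p=robot.read_camera("top"); W=cloud(p).reshape(-1,3); W=W[~np.isnan(W[:,0])]
show(W,"lid s flange",.61,.288,.03,.060,.075); show(W,"knob",.61,.288,.015,.085,.11)
q=W[(np.hypot(W[:,0]-.61,W[:,1]-.288)<.03)&(W[:,2]>.06)&(W[:,2]<.075)]
if len(q)>10:
    A=np.c_[q[:,0]-.61,q[:,1]-.288,np.ones(len(q))]; print(np.linalg.lstsq(A,q[:,2],rcond=None)[0])
s=robot.sense(); print(s["eef_pos"],s["tcp_rot"])
```

```text
lid m mec [ 0.5176 -0.4335  0.0408] medz 0.0156 1169
 knob m mec [ 0.5172 -0.433   0.013 ] medz 0.0414 508
lid l mec [ 0.3729 -0.3122  0.0511] medz 0.0157 6796
 knob l mec [ 0.3731 -0.3117  0.0133] medz 0.0414 629
lid xl mec [ 0.5988 -0.2595  0.0597] medz 0.0156 12770
 knob xl mec [ 0.5988 -0.2593  0.013 ] medz 0.0414 728
[ 0.59677019 -0.26486836  0.2037612 ] [ 0.70983622  0.70436393 -0.00149389  0.00132881]
lid s flange mec [0.6119 0.2892 0.0311] medz 0.0679 370
knob mec [0.6116 0.2888 0.0133] medz 0.0929 86
[-0.00568712  0.00245889  0.06796824]
[ 0.59726761 -0.26225423  0.20367618] [ 0.70987813  0.70432276 -0.00122906  0.00098701]
```

Emit:
carry_out(
  moves=[
    [[-0.3, 0, 3], [0, 0, 0]],
    [[0, 0, 5], [0, 0, 0]],
    [[0, 0, 4.5], [0, 0, 0]],
    [[0, 0, 2.5], [0, 0, 0]],
    [[0, 0, 2], [0, 0, 0]],
    [[0, 0, 1.2], [0, 0, 0]],
    [[0, 0, 0], [0, 0, 0]],
    [[0, 0, 0], [0, 0, 0]],
  ],
)

```text
time: 12.5
eef_pos: [0.6, -0.259, 0.0221]
tcp_rot: [0.707, 0.707, 0.0, 0.001]
ft_force: [0.3, 0.5, 0.0]
finger_gap: 1.002
gripper_force: 0.0
```

Emit:
carry_out(
  moves=[
    [[0, 0, 0], [0, 0, 0]],
    [[0, 0, 0], [0, 0, 0]],
    [[0, 0, 0], [0, 0, 0]],
    [[0, 0, 0], [0, 0, 0]],
    [[0, 0, 0], [0, 0, 0]],
    [[0, 0, 0], [0, 0, 0]],
    [[0, 0, 0], [0, 0, 0]],
    [[0, 0, 0], [0, 0, 0]],
  ],
  fingers=1,
)

```text
time: 13.5
eef_pos: [0.5994, -0.2587, 0.021]
tcp_rot: [0.707, 0.707, 0.0, -0.0]
ft_force: [-0.1, 0.6, 0.1]
finger_gap: 0.291
gripper_force: 25.0
```

Emit:
carry_out(
  moves=[
    [[0, 0, -2], [0, 0, 0]],
    [[0, 0, -5], [0, 0, 0]],
    [[0, 0, -6], [0, 0, 0]],
    [[3, -1.2, -5], [0, 0, 0]],
    [[5.8, -2.3, 0], [0, 0, 0]],
    [[5.8, -2.3, 0], [0, 0, 0]],
    [[5.8, -2.3, 0], [0, 0, 0]],
    [[5.8, -2.3, 0], [0, 0, 0]],
  ],
)

```text
time: 14.5
eef_pos: [0.4944, 0.0047, 0.2023]
tcp_rot: [0.707, 0.707, 0.001, 0.0]
ft_force: [-0.2, 0.3, -0.5]
finger_gap: 0.29
gripper_force: 25.0
```

Emit:
carry_out(
  moves=[
    [[5.5, -2.3, 0], [0, 0, 0]],
    [[4.3, -1.8, 0], [0, 0, 0]],
    [[2.2, -0.9, 0], [0, 0, 0]],
    [[0.8, -0.3, 0], [0, 0, 0]],
    [[0, 0, 3.5], [0, 0, 0]],
    [[0, 0, 3], [0, 0, 0]],
    [[0, 0, 1.5], [0, 0, 0]],
    [[0, 0, 0], [0, 0, 0]],
  ],
)

```text
time: 15.5
eef_pos: [0.4423, 0.1304, 0.1209]
tcp_rot: [0.707, 0.707, -0.001, -0.0]
ft_force: [-0.1, 0.0, -1.0]
finger_gap: 0.29
gripper_force: 25.0
```

Run:
```python
from h import *
p,W=wrist("w5")
s=robot.sense(); print(s["eef_pos"],s["tcp_rot"],s["ft_force"])
```

```text
can s mec [0.5966 0.2638 0.015 ] medz 0.0634 368
can m mec [0.3803 0.2671 0.0239] medz 0.0692 1028
can l mec [0.6216 0.0848 0.0403] medz 0.0785 1172
can xl mec [0.4406 0.1835 0.0163] medz 0.0854 49
[0.44280724 0.1308413  0.12168775] [7.07404579e-01 7.06808835e-01 1.30800619e-04 1.25444165e-04] [ 0.92599903 -0.95862687 -1.53358206]
```

View pics/w5.png

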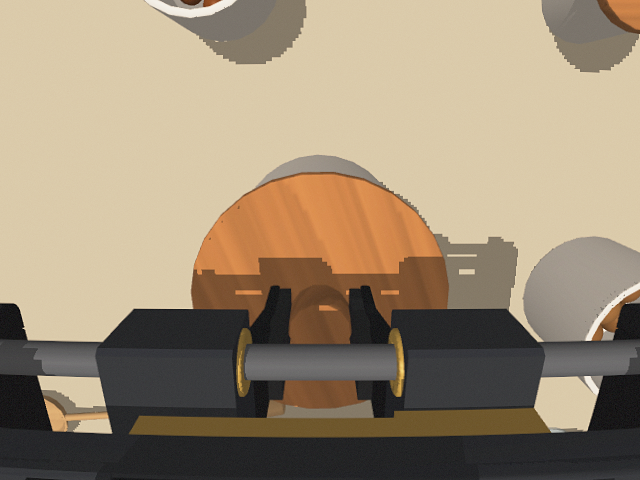

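The largest lid, centred at column 320, is over can xl and level. I'll lower it now.

Emit:
carry_out(
  moves=[
    [[0, 0, 0.5], [0, 0, 0]],
    [[0, 0, 0.5], [0, 0, 0]],
    [[0, 0, 0.3], [0, 0, 0]],
    [[0, 0, 0.2], [0, 0, 0]],
    [[0, 0, 0.1], [0, 0, 0]],
    [[0, 0, 0.1], [0, 0, 0]],
    [[0, 0, 0.1], [0, 0, 0]],
    [[0, 0, 0.05], [0, 0, 0]],
  ],
)

```text
time: 16.55
eef_pos: [0.4424, 0.1313, 0.1028]
tcp_rot: [0.707, 0.707, 0.0, -0.0]
ft_force: [-3.1, -2.4, 8.4]
finger_gap: 0.29
gripper_force: 25.0
```

Emit:
carry_out(
  moves=[
    [[0, 0, 0], [0, 0, 0]],
    [[0, 0, 0], [0, 0, 0]],
    [[0, 0, 0], [0, 0, 0]],
    [[0, 0, -1], [0, 0, 0]],
    [[0, 0, -3], [0, 0, 0]],
    [[0, 0, -5], [0, 0, 0]],
    [[-4, 0.7, -1], [0, 0, 0]],
    [[-6, 0.8, 0], [0, 0, 0]],
  ],
  fingers=0,
)

```text
time: 17.55
eef_pos: [0.4583, 0.0314, 0.2044]
tcp_rot: [0.706, 0.708, 0.002, 0.001]
ft_force: [0.8, -0.1, 0.4]
finger_gap: 0.993
gripper_force: 0.0
```

Emit:
carry_out(
  moves=[
    [[-6, 0.8, 0], [0, 0, 0]],
    [[-6, 0.8, 0], [0, 0, 0]],
    [[-6, 0.8, 0], [0, 0, 0]],
    [[-6, 0.8, 0], [0, 0, 0]],
    [[-6, 0.8, 0], [0, 0, 0]],
    [[-6, 0.8, 0], [0, 0, 0]],
    [[-6, 0.8, 0], [0, 0, 0]],
    [[-4, 0.4, 0], [0, 0, 0]],
  ],
)

```text
time: 18.55
eef_pos: [0.517, -0.4313, 0.2025]
tcp_rot: [0.707, 0.707, -0.0, -0.0]
ft_force: [0.4, 0.5, 0.1]
finger_gap: 1.003
gripper_force: 0.0
```

Run:
```python
from h import *
p,W=wrist("w6")
p=robot.read_camera("top"); W=cloud(p).reshape(-1,3); W=W[~np.isnan(W[:,0])]
show(W,"lid xl flange",.443,.131,.06,.092,.105); show(W,"knob",.443,.131,.015,.115,.13)
q=W[(np.hypot(W[:,0]-.443,W[:,1]-.131)<.06)&(W[:,2]>.09)&(W[:,2]<.105)]
if len(q)>10:
    A=np.c_[q[:,0]-.443,q[:,1]-.131,np.ones(len(q))]; print(np.linalg.lstsq(A,q[:,2],rcond=None)[0])
s=robot.sense(); print(s["eef_pos"],s["tcp_rot"],s["time"])
```

```text
lid m mec [ 0.5169 -0.4339  0.0406] medz 0.0157 5459
 knob m mec [ 0.517 -0.434  0.013] medz 0.0414 732
lid l mec [ 0.373  -0.3118  0.0506] medz 0.0157 10784
 knob l mec [ 0.3734 -0.3121  0.0131] medz 0.0414 951
lid xl flange mec [0.4442 0.133  0.0594] medz 0.098 1674
knob mec [0.4441 0.1326 0.0128] medz 0.1237 88
[0.00207121 0.00238258 0.09787272]
[ 0.51518449 -0.43341387  0.20236249] [ 7.08944036e-01  7.05263049e-01 -1.54314773e-03  7.38977224e-05] 18.65
```

Emit:
carry_out(
  moves=[
    [[-0.4, 0, 3], [0, 0, 0]],
    [[0, 0, 5], [0, 0, 0]],
    [[0, 0, 4.5], [0, 0, 0]],
    [[0, 0, 2.5], [0, 0, 0]],
    [[0, 0, 2], [0, 0, 0]],
    [[0, 0, 1.1], [0, 0, 0]],
    [[0, 0, 0], [0, 0, 0]],
    [[0, 0, 0], [0, 0, 0]],
  ],
)

```text
time: 19.65
eef_pos: [0.5179, -0.4332, 0.0226]
tcp_rot: [0.707, 0.707, 0.0, 0.001]
ft_force: [0.3, -0.0, 0.5]
finger_gap: 1.002
gripper_force: 0.0
```

Emit:
carry_out(
  moves=[
    [[0, 0, 0], [0, 0, 0]],
    [[0, 0, 0], [0, 0, 0]],
    [[0, 0, 0], [0, 0, 0]],
    [[0, 0, 0], [0, 0, 0]],
    [[0, 0, 0], [0, 0, 0]],
    [[0, 0, 0], [0, 0, 0]],
    [[0, 0, 0], [0, 0, 0]],
    [[0, 0, 0], [0, 0, 0]],
  ],
  fingers=1,
)

```text
time: 20.65
eef_pos: [0.5174, -0.4327, 0.0215]
tcp_rot: [0.707, 0.707, 0.0, -0.0]
ft_force: [0.8, 0.1, 0.3]
finger_gap: 0.288
gripper_force: 25.0
```

Emit:
carry_out(
  moves=[
    [[0, 0, -2], [0, 0, 0]],
    [[0, 0, -5], [0, 0, 0]],
    [[0, 0, -6], [0, 0, 0]],
    [[3, -0.5, -5], [0, 0, 0]],
    [[6, -1.1, 0], [0, 0, 0]],
    [[6, -1.1, 0], [0, 0, 0]],
    [[6, -1.1, 0], [0, 0, 0]],
    [[6, -1.1, 0], [0, 0, 0]],
  ],
)

```text
time: 21.65
eef_pos: [0.4678, -0.1614, 0.2021]
tcp_rot: [0.707, 0.707, 0.001, 0.0]
ft_force: [1.4, 1.3, -0.2]
finger_gap: 0.293
gripper_force: 25.0
```

Emit:
carry_out(
  moves=[
    [[5.8, -1.1, 0], [0, 0, 0]],
    [[5.8, -1.1, 0], [0, 0, 0]],
    [[5.8, -1.1, 0], [0, 0, 0]],
    [[5.8, -1.1, 0], [0, 0, 0]],
    [[5.8, -1.1, 0], [0, 0, 0]],
    [[5.8, -1.1, 0], [0, 0, 0]],
    [[5.8, -1.1, 0], [0, 0, 0]],
    [[3, -0.6, 0], [0, 0, 0]],
  ],
)

```text
time: 22.65
eef_pos: [0.3845, 0.2758, 0.2026]
tcp_rot: [0.706, 0.708, 0.001, -0.0]
ft_force: [0.0, -1.4, -0.0]
finger_gap: 0.287
gripper_force: 25.0
```

Emit:
carry_out(
  moves=[
    [[1.6, -0.3, 0], [0, 0, 0]],
    [[0.8, -0.2, 0], [0, 0, 0]],
    [[0, 0, 3], [0, 0, 0]],
    [[0, 0, 4], [0, 0, 0]],
    [[0, 0, 2], [0, 0, 0]],
    [[0, 0, 1], [0, 0, 0]],
    [[0, 0, 0], [0, 0, 0]],
    [[0, 0, 0], [0, 0, 0]],
  ],
)

```text
time: 23.65
eef_pos: [0.3809, 0.2975, 0.1026]
tcp_rot: [0.707, 0.707, 0.001, -0.0]
ft_force: [0.1, -0.3, -0.6]
finger_gap: 0.287
gripper_force: 25.0
```

Run:
```python
from h import *
p,W=wrist("w7")
s=robot.sense(); print(s["eef_pos"],s["tcp_rot"],s["ft_force"])
```

```text
can m mec [0.3811 0.3252 0.0211] medz 0.0671 208
[0.38084055 0.29758454 0.10255233] [ 7.07141526e-01  7.07071506e-01  8.54847210e-04 -1.29059732e-04] [ 0.64303202  0.2186697  -0.29190809]
```

View pics/w7.png

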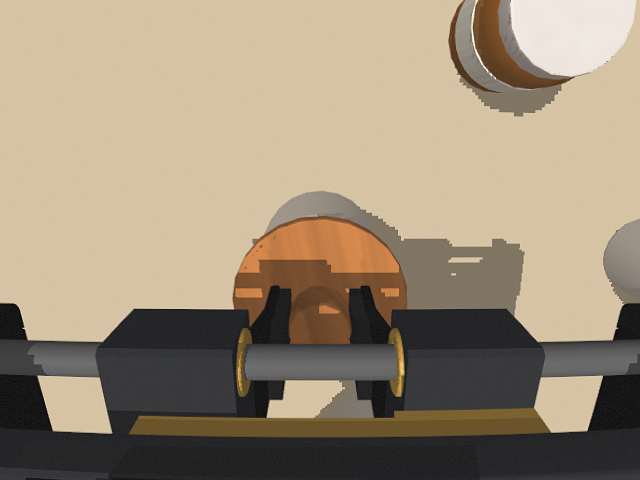

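Lid m is level and centred over its canister, column 320. I'll lower it, release, and go to the last lid.

Emit:
carry_out(
  moves=[
    [[0, 0, 0.6], [0, 0, 0]],
    [[0, 0, 0.5], [0, 0, 0]],
    [[0, 0, 0.3], [0, 0, 0]],
    [[0, 0, 0.2], [0, 0, 0]],
    [[0, 0, 0.1], [0, 0, 0]],
    [[0, 0, 0.1], [0, 0, 0]],
    [[0, 0, 0.1], [0, 0, 0]],
    [[0, 0, 0.05], [0, 0, 0]],
  ],
)

```text
time: 24.7
eef_pos: [0.3805, 0.2975, 0.0833]
tcp_rot: [0.707, 0.707, 0.0, -0.0]
ft_force: [-6.1, -5.4, 18.1]
finger_gap: 0.291
gripper_force: 25.0
```

Emit:
carry_out(
  moves=[
    [[0, 0, -0.04], [0, 0, 0]],
    [[0, 0, 0], [0, 0, 0]],
    [[0, 0, 0], [0, 0, 0]],
    [[0, 0, -1], [0, 0, 0]],
    [[0, 0, -3], [0, 0, 0]],
    [[0, 0, -5], [0, 0, 0]],
    [[-2, 0.5, -3], [0, 0, 0]],
    [[-6, 1.5, 0], [0, 0, 0]],
  ],
  fingers=0,
)

```text
time: 25.7
eef_pos: [0.4012, 0.2192, 0.2054]
tcp_rot: [0.705, 0.709, 0.003, 0.0]
ft_force: [1.2, -1.0, -0.5]
finger_gap: 0.989
gripper_force: 0.0
```

Emit:
carry_out(
  moves=[
    [[-6, 1.2, 0], [0, 0, 0]],
    [[-6, 1.2, 0], [0, 0, 0]],
    [[-6, 1.0, 0], [0, 0, 0]],
    [[-6, 0.5, 0], [0, 0, 0]],
    [[-6, -0.5, 0], [0, 0, 0]],
    [[-6, -1.0, 0], [0, 0, 0]],
    [[-6, -1.2, 0], [0, 0, 0]],
    [[-6, -1.2, 0], [0, 0, 0]],
  ],
)

```text
time: 26.7
eef_pos: [0.3996, -0.2646, 0.203]
tcp_rot: [0.707, 0.707, 0.001, 0.0]
ft_force: [1.3, 0.9, -0.8]
finger_gap: 0.998
gripper_force: 0.0
```

Run:
```python
from h import *
p,W=wrist("w8")
p=robot.read_camera("top"); W=cloud(p).reshape(-1,3); W=W[~np.isnan(W[:,0])]
show(W,"lid m flange",.3815,.296,.041,.072,.085); show(W,"knob",.3815,.296,.015,.095,.11)
q=W[(np.hypot(W[:,0]-.3815,W[:,1]-.296)<.04)&(W[:,2]>.072)&(W[:,2]<.085)]
if len(q)>10:
    A=np.c_[q[:,0]-.3815,q[:,1]-.296,np.ones(len(q))]; print(np.linalg.lstsq(A,q[:,2],rcond=None)[0])
s=robot.sense(); print(s["eef_pos"],s["tcp_rot"],s["time"])
```

```text
lid l mec [ 0.3723 -0.3123  0.0503] medz 0.0157 7784
 knob l mec [ 0.3724 -0.3118  0.0131] medz 0.0414 669
lid m flange mec [0.3824 0.2979 0.041 ] medz 0.0777 719
knob mec [0.3831 0.2973 0.0127] medz 0.1037 90
[ 0.00092154 -0.0035728   0.07785315]
[ 0.39760424 -0.26963584  0.20340374] [ 7.10580610e-01  7.03615096e-01 -1.66620986e-04  9.82200749e-04] 26.8
```

Emit:
carry_out(
  moves=[
    [[-2.5, -1.4, 0], [0, 0, 0]],
    [[-2.4, -1.3, 2], [0, 0, 0]],
    [[0, 0, 5], [0, 0, 0]],
    [[0, 0, 5], [0, 0, 0]],
    [[0, 0, 3], [0, 0, 0]],
    [[0, 0, 2], [0, 0, 0]],
    [[0, 0, 1.1], [0, 0, 0]],
    [[0, 0, 0], [0, 0, 0]],
  ],
)

```text
time: 27.8
eef_pos: [0.3734, -0.3116, 0.0215]
tcp_rot: [0.707, 0.707, 0.0, -0.0]
ft_force: [-0.3, -0.7, 0.1]
finger_gap: 0.999
gripper_force: 0.0
```

Emit:
carry_out(
  moves=[
    [[0, 0, 0], [0, 0, 0]],
    [[0, 0, 0], [0, 0, 0]],
    [[0, 0, 0], [0, 0, 0]],
    [[0, 0, 0], [0, 0, 0]],
    [[0, 0, 0], [0, 0, 0]],
    [[0, 0, 0], [0, 0, 0]],
    [[0, 0, 0], [0, 0, 0]],
    [[0, 0, 0], [0, 0, 0]],
  ],
  fingers=1,
)

```text
time: 28.8
eef_pos: [0.3734, -0.3117, 0.0214]
tcp_rot: [0.707, 0.707, 0.0, -0.0]
ft_force: [-0.1, 0.2, -0.1]
finger_gap: 0.287
gripper_force: 25.0
```

Emit:
carry_out(
  moves=[
    [[0, 0, -2], [0, 0, 0]],
    [[0, 0, -5], [0, 0, 0]],
    [[0, 0, -6], [0, 0, 0]],
    [[3, 2, -5], [0, 0, 0]],
    [[5, 3.4, 0], [0, 0, 0]],
    [[5, 3.4, 0], [0, 0, 0]],
    [[5, 3.4, 0], [0, 0, 0]],
    [[5, 3.4, 0], [0, 0, 0]],
  ],
)

```text
time: 29.8
eef_pos: [0.5287, -0.0812, 0.1979]
tcp_rot: [0.707, 0.708, 0.001, -0.001]
ft_force: [0.5, -0.2, 0.3]
finger_gap: 0.295
gripper_force: 25.0
```

Run:
```python
from h import *
p,W=wrist("w9")
s=robot.sense(); print(s["eef_pos"],s["tcp_rot"])
```

```text
can l mec [0.6451 0.073  0.0455] medz 0.079 1635
[ 0.53258299 -0.07204875  0.19702658] [ 0.70278252  0.71140337  0.0010538  -0.0009275 ]
```

Emit:
carry_out(
  moves=[
    [[5, 3.4, 0], [0, 0, 0]],
    [[5, 3.4, 0], [0, 0, 0]],
    [[3.6, 2.6, 0], [0, 0, 0]],
    [[2, 1.5, 0], [0, 0, 0]],
    [[1, 0.7, 2], [0, 0, 0]],
    [[0, 0, 4], [0, 0, 0]],
    [[0, 0, 2], [0, 0, 0]],
    [[0, 0, 0], [0, 0, 0]],
  ],
)

```text
time: 30.85
eef_pos: [0.6424, 0.0823, 0.1166]
tcp_rot: [0.707, 0.707, -0.001, -0.001]
ft_force: [-0.6, -0.1, -1.1]
finger_gap: 0.289
gripper_force: 25.0
```

Run:
```python
from h import *
p,W=wrist("w10")
s=robot.sense(); print(s["eef_pos"],s["tcp_rot"],s["ft_force"])
p=robot.read_camera("side"); cv2.imwrite("pics/s10.png",cv2.resize(p["image"][60:300,240:560],None,fx=2.5,fy=2.5))
```

```text
can l mec [0.6528 0.1193 0.0259] medz 0.0785 341
can xl mec [0.4828 0.122  0.0414] medz 0.0928 1347
[0.64332927 0.08237686 0.11819196] [ 7.06929892e-01  7.07283455e-01 -4.27594865e-05 -4.90225497e-04] [ 0.05313366 -0.16557521 -0.26376579]
```

View pics/w10.png

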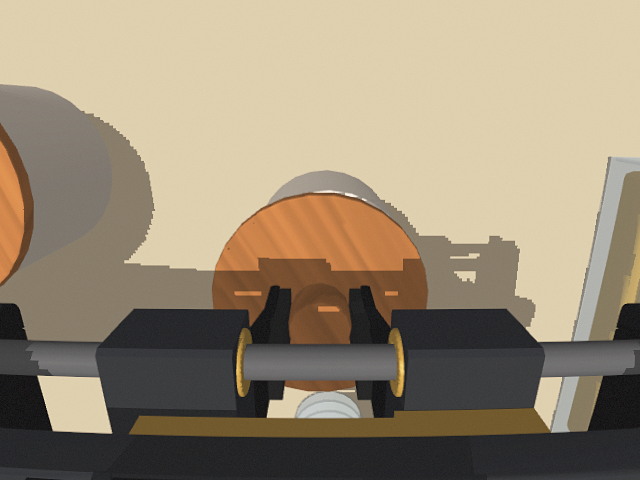

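View pics/s10.png

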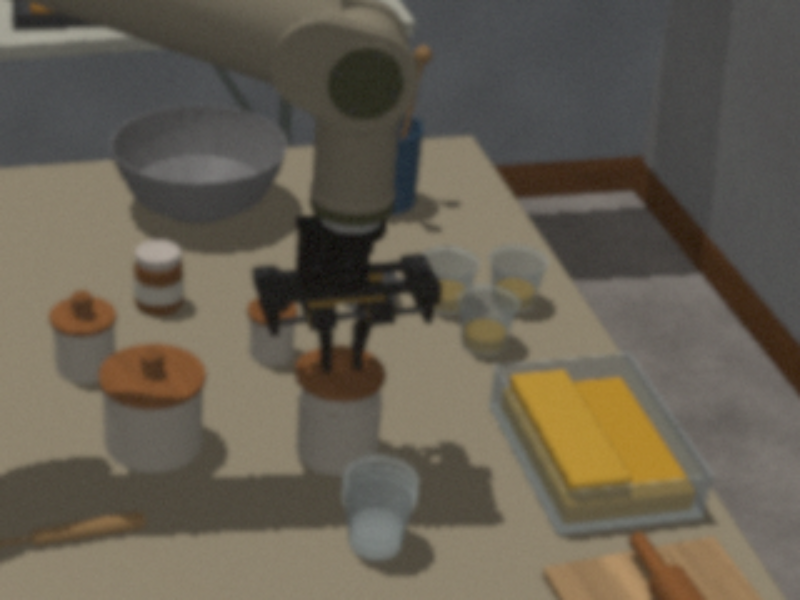

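In the wrist view the last lid (centre column 320) is over can l (about column 326), so I'll nudge it +2 mm. The side view shows the other three lids seated, with the cups and jar undisturbed.

Emit:
carry_out(
  moves=[
    [[0.1, 0.15, 0.4], [0, 0, 0]],
    [[0, 0, 0.5], [0, 0, 0]],
    [[0, 0, 0.4], [0, 0, 0]],
    [[0, 0, 0.3], [0, 0, 0]],
    [[0, 0, 0.2], [0, 0, 0]],
    [[0, 0, 0.1], [0, 0, 0]],
    [[0, 0, 0], [0, 0, 0]],
    [[0, 0, 0], [0, 0, 0]],
  ],
)

```text
time: 31.95
eef_pos: [0.6451, 0.0841, 0.0992]
tcp_rot: [0.707, 0.708, 0.0, -0.0]
ft_force: [0.8, 0.6, -0.4]
finger_gap: 0.29
gripper_force: 25.0
```

Emit:
carry_out(
  moves=[
    [[0, 0, 0.2], [0, 0, 0]],
    [[0, 0, 0.1], [0, 0, 0]],
    [[0, 0, 0.1], [0, 0, 0]],
    [[0, 0, 0.1], [0, 0, 0]],
    [[0, 0, 0.05], [0, 0, 0]],
    [[0, 0, 0.05], [0, 0, 0]],
    [[0, 0, 0], [0, 0, 0]],
    [[0, 0, 0], [0, 0, 0]],
  ],
)

```text
time: 32.95
eef_pos: [0.6451, 0.0842, 0.0934]
tcp_rot: [0.707, 0.708, 0.0, -0.001]
ft_force: [-3.1, 0.6, 6.8]
finger_gap: 0.294
gripper_force: 25.0
```

Emit:
carry_out(
  moves=[
    [[0, 0, 0], [0, 0, 0]],
    [[0, 0, 0], [0, 0, 0]],
    [[0, 0, 0], [0, 0, 0]],
    [[0, 0, -1], [0, 0, 0]],
    [[0, 0, -3], [0, 0, 0]],
    [[0, 0, -5], [0, 0, 0]],
    [[-2, -1, -3], [0, 0, 0]],
    [[-5, -2, 0], [0, 0, 0]],
  ],
  fingers=0,
)

```text
time: 33.95
eef_pos: [0.6168, 0.0153, 0.216]
tcp_rot: [0.705, 0.709, 0.002, 0.001]
ft_force: [1.0, -0.6, -0.4]
finger_gap: 0.991
gripper_force: 0.0
```

Emit:
carry_out(
  moves=[
    [[-5, -2, 0], [0, 0, 0]],
    [[-5, -1, 0], [0, 0, 0]],
    [[-5, -1, 0], [0, 0, 0]],
    [[-5, -1, 0], [0, 0, 0]],
    [[-4, 0, 0], [0, 0, 0]],
    [[-2, 0, 0], [0, 0, 0]],
    [[0, 0, 0], [0, 0, 0]],
    [[0, 0, 0], [0, 0, 0]],
  ],
)

```text
time: 34.95
eef_pos: [0.5659, -0.2451, 0.213]
tcp_rot: [0.706, 0.708, 0.001, -0.001]
ft_force: [0.1, 0.4, 0.0]
finger_gap: 1.001
gripper_force: 0.0
```

Run:
```python
from h import *
p=robot.read_camera("top"); W=cloud(p).reshape(-1,3); W=W[~np.isnan(W[:,0])]
cv2.imwrite("pics/t11.png",cv2.resize(p["image"][120:380,60:460],None,fx=2,fy=2))
FL=dict(s=.031,m=.0405,l=.05,xl=.0595)
for n,(x,y,R,h) in CAN.items():
    show(W,"lid "+n,x,y,FL[n],h+.003,h+.014)
    q=W[(np.hypot(W[:,0]-x,W[:,1]-y)<FL[n])&(W[:,2]>h)&(W[:,2]<h+.014)]
    A=np.c_[q[:,0]-x,q[:,1]-y,np.ones(len(q))]; print(np.linalg.lstsq(A,q[:,2],rcond=None)[0].round(4))
for n in N[-2:]: print(n,[(np.round(r["at"],3).tolist()) for r in robot.place_of(n,p)[:1]])
s=robot.sense(); print(s["eef_pos"],s["time"])
```

```text
lid s mec [0.6118 0.2891 0.0311] medz 0.0684 343
[ 0.011  -0.0003  0.068 ]
lid m mec [0.3825 0.2979 0.041 ] medz 0.0779 694
[0.001  0.0062 0.0778]
lid l mec [0.647  0.0858 0.0502] medz 0.0882 1057
[0.003  0.0012 0.088 ]
lid xl mec [0.4442 0.1329 0.0595] medz 0.098 1618
[0.0009 0.0005 0.0978]
dessert_cups_mid [[0.65, -0.081, 0.043]]
jam_jar_mid [[0.49, 0.426, 0.038]]
[ 0.56603774 -0.24471287  0.21285103] 35.1
```

View pics/t11.png

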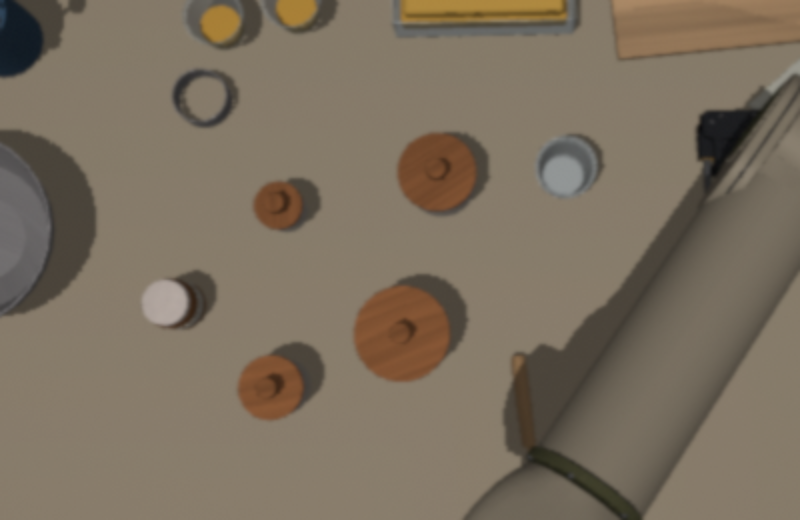

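All four lids, at crop pixels (278,205), (437,172), (402,332) and (270,387), lie flat with their flange tops at rim + 8 mm. The cups and jar haven't moved.

```bash
python3 -c "
from station import robot
print(robot.job_done())"
```

```text
the job is handed in; nothing more can be done
None
```

All four lids are seated flat on their matching canisters, with the dessert cups and jam jar left where they were, and the job was handed in at about 35 s of the 109 s allowed.

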